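# Sweep the round blanks into the counting tray's trough and shut its cover

### The job

Three round brass blanks lie on the deck of the counting tray, mixed with an oblong brass blank and a black eye loupe. With the fingertips sweep all three round blanks over the deck's far edge into the trough, leaving the oblong blank and the loupe where they are; then push the trough's hinged cover over and press it fully shut. Nothing is to be picked up; leave the things round the tray alone.

Things in the scene. Friction and masses are not known exactly. Their poses are not given: they have to be found in the camera images.
- tray: Low steel counting tray, 204 mm deep (x) by 248 mm wide (y), fixed. Origin: centre of its underside; x points to the trough (away from the robot, turned up to 0.3 rad), y left along the trough. Flat deck at z = 20 mm, x = -100 to +41, y = -120 to +120 mm; side walls up to z = 32, front rim up to z = 26 mm at x = -104 to -100 mm.
- deck_edge (a point): Middle of the deck's far edge (tray x = 41, z = 20 mm). Beyond it a slope drops to the trough's floor: z = 5 mm from x = 58 mm on.
- trough_floor (a point): Middle of the trough's floor (tray x = 77, z = 5 mm). The trough runs along y from -120 to +120 mm; its far wall stands at x = 96 to 100 mm, top at z = 32 mm. A pouring spout sticks out 30 mm at its right end, behind a sill up to z = 18 mm.
- hinge_line (a point): Middle of the cover's hinge line, which runs along the tray's y (tray x = 101.5, z = 33.5 mm).
- round_1: Round brass blank, disc of 22 mm diameter, 6 mm thick, about 20 g, one of three alike, lying flat on the deck. Origin: its centre (z = 23 mm in the tray's frame while on the deck).
- round_2: Second round brass blank, like round_1.
- round_3: Third round brass blank, like round_1. The three round blanks, the oblong and the loupe stand in five lanes along the tray's x, in any order: lane centres at y = -92, -46, 0, +46, +92 mm within 3 mm, each at x = -40 to +18 mm.
- oblong: Oblong brass blank, 16 x 34 x 6 mm (its x, y, z; the long side lies roughly along the tray's y), lying flat on the deck; stays there. Origin: its centre.
- loupe: Black eye loupe, 42 mm across, 30 mm high, standing on the deck; stays there. Origin: centre of its underside.
- cover (a joint): Angle of the trough's grey hinged cover in rad: 0 = shut (level over the trough), 1.57 = upright, 2.35 = leaning back at its far stop. It starts leaning back, away from the robot, at 1.95 to 2.3. The hinge is stiff (0.025 N m of friction): the cover stays where it is left and does not fall shut.
- cover_edge (a point): Middle of the cover's free edge, 55 mm from the hinge line. The cover is a plate 240 mm long along the hinge, 3 mm thick; a 36 mm wide thumb tab in the middle reaches 61 mm; an 8 mm lip runs along its inner side near the edge. Shut, its upper face lies level at tray z = 36.5 mm and this point at tray x = 46.5 mm.
- blank_jar: Glass jar of small brass blanks with a black lid, 51 mm across, 58 mm high, on the desk to the left of the tray. Origin: centre of its underside. Bystander.
- hammer: Chasing hammer lying on the desk to the right of the tray, 265 mm long. Bystander.
- punch_weight: Black turned weight on a brown foot, 62 mm across, 79 mm high, on the desk left behind the tray. Bystander.
- steel_block: Grey steel bench block, 57 x 76 x 28 mm, on the desk to the left of the tray. Bystander.

How it is judged:
By the outcome, as a careful person would: the job done as asked, in the order asked, and still so for the second after the job is handed in, with the robot touching nothing.
It also fails if it takes over 45 s, if anything falls off the work surface, if the arm or the gripper's body presses on something with over 40 N, if the wrist force passes 120 N, or if a joint passes its speed limit or range.

### The arm

A 6-joint arm with a two-finger parallel gripper is mounted at the origin on a cart in front of the work surface, level with it; the furniture and walls round the work are solid. World frame = base frame: x ahead of the robot, y to its left, z up, the work surface at z = 0. Lengths are in m, angles in rad, forces in N, time in s.
With the tool pointing down it reaches from about 0.325 to 0.9 m from the base axis. Payload 6.1 kg.
Tool frame: the origin (TCP) lies between the finger pads; the fingertips stand 22 mm ahead of it and the grasp point (between the pads) lies 3 mm ahead of it; z points along the fingers, y is the line along which they close (so a half turn about z gives the same grasp; the last joint's range is limited). The gripper opens to 85 mm and grips with 20 to 120 N. Pads are 22 mm wide; open, the fingers measure 114 mm over their backs; the gripper's body (76 mm by 85 mm) begins 54 mm behind the grasp point. The pads swing forward as they close: fully open they stand 13 mm farther back than shut.
Start: joints at [-1.345, 0.22, 1.526, -0, 1.395, -0.126], TCP at [0.215, -0.587, 0.224] pointing down, gripper open.
Joint ranges: [-2.98, 2.98], [-0.91, 2.08], [0.09, 2.57], [-1.24, 4.39], [0.2, 2.65], [-2.68, 2.68]. Speed limits (rad/s): [2.57, 2.57, 3.01, 3.14, 3.14, 3.14].

### API

Orientations are given as a unit quaternion [w, x, y, z].
In Python, from workcell import read_state, vision, order gives the robot as it stands.
- The arm moves only by the tool send_rows, never from a script. Its argument "steps" is a list that holds one entry, the list of rows, each a list of 6 numbers: the shift along the tool's x, y, z normalised to -1 to 1, where 1 is 500 mm, then the turn, a rotation vector about the tool's x, y, z normalised to -1 to 1, where 1 is 180 degrees. A call has 1 to 20 rows; each row is the pose to reach, as a shift and turn from the pose commanded when the call began, along the tool's axes at that moment, turning the shorter way round; what a row does not reach only later rows make up. A row lasts 1/8 s, in which the tool goes at most 62.5 mm and 10.7 degrees, less where a joint would pass 70% of its speed; a pose out of reach is approached as far as the arm can. A call with a number of a shift or a turn outside -1 to 1 is refused whole. A call with a gripper value outside its range is refused whole. "claw" is the closure, from 0 (fully open) to 1 (shut), set as the call begins (left out, the last holds). The fingers move at their own pace and stop on an object; the grip force is fixed at half the most. Time passes only in rows, so rows that repeat a pose let the fingers close. It gives the time, the measured TCP pose, the force, the opening and the grip force at its end, in the units of the state.
- read_state(): the state, without advancing time (a new reading comes with each control period).
- vision.get_image(name): name is "scene" or "top"; returns a dict with "pixels" (384x512x3 uint8, blue, green, red), "intrinsics" (3x3 intrinsics, pixels), "xyz" and "orientation" of the camera in the world. Camera axes: x right, y up, looking along -z (the intrinsics and any distortion apply to the point x, -y, -z); pixel columns grow to the right and rows downward; lengths in m; the calibration is good to about 2 mm. A picture is of the moment at which its call begins. There is no depth.
- order.close_job(): hands the job in; it is judged then, once.
Trained networks look in a picture, given as the dict that the camera call returned (one of the last four; its "shot" number tells which), for a name from the list of things; names that differ only in an ending like _2 or _b are one class to them, and where a whole thing is asked for, a point or a joint stands for the part that bears it (a point fixed in the world has none). Each returns a list of dicts, best first, with "p" (0 to 1); they miss things now and then, are a little off and sometimes report something else, mostly with a low value. They report only what shows in the picture. A call takes as long as a camera call.
- vision.look_for(picture, label): "extent" ([left, top, width, height] in pixels, round what is visible of it).
The state is a dict: "time_s": time; "joint_pos": joint angles; "qvel": joint speeds; "joint_torque": joint torques, N m; "tcp_pos": TCP position; "ee_rot": TCP orientation; "wrist_force": force on the tool from outside, world axes, zero at the start; "ft_torque": the same for the moment, N m; "opening": finger opening in m; "finger_force": force on a finger pad.
Only numpy, scipy, OpenCV 4.12 (cv2) and the standard library are available. Lean on these libraries where they do the work, as an engineer would, in place of code of your own. Each camera call takes 0.05 s, during which the arm holds its last target. There are 200 camera calls.

## Working session

There is one attempt and no reset: what is moved stays moved. The work goes in short steps, Python scripts to look and compute and a tool call to move; the robot and the scene stay as the last step left them, time stands still between calls to the robot, and variables do not carry over. Pictures are saved under pics/ and viewed, at most 10 in all, crops included, and the job is handed in when it is done.

Besides the shell and the picture viewer there is one more tool, called after "Request:" in YAML: its name, and indented under it one key for each argument. send_rows: Moves the arm, as the interface text tells. Scaled input: -1 to 1 covers 500 mm each way for a shift and 180 degrees each way for a turn. Its arguments: {"type":"object","properties":{"steps":{"type":"array"},"claw":{"type":"number"}},"required":["steps"]}

```bash
mkdir -p pics
cat > h.py <<'E'
import numpy as np, cv2
from scipy.spatial.transform import Rotation as R
from workcell import read_state, vision, order
def rot(q): return R.from_quat([q[1],q[2],q[3],q[0]]).as_matrix()
def ray(im,u,v,z):
    K=np.array(im["intrinsics"]); d=np.linalg.inv(K)@[u,v,1]; d=rot(im["orientation"])@(d*[1,-1,-1])
    o=np.array(im["xyz"]); return o+d*(z-o[2])/d[2]
def proj(im,p):
    K=np.array(im["intrinsics"]); c=rot(im["orientation"]).T@(np.array(p)-im["xyz"]); c=K@(c*[1,-1,-1]); return c[:2]/c[2]
E
python3 - <<'E'
from h import *
s=read_state(); print(s)
for n in("top","scene"):
    im=vision.get_image(n); cv2.imwrite(f"pics/{n}0.png",im["pixels"]); print({k:v for k,v in im.items() if k!="pixels"})
    for l in("round_1","oblong","loupe","tray","cover"):
        for d in vision.look_for(im,l)[:5]:
            e=d["extent"]; print(n,l,round(d["p"],2),np.round(e,1),np.round(ray(im,e[0]+e[2]/2,e[1]+e[3]/2,.026),3))
E
```

```text
{'time_s': 0.0, 'joint_pos': array([-1.34510215e+00,  2.21234105e-01,  1.52762119e+00, -6.46161378e-06,
        1.39466823e+00, -1.26113974e-01]), 'qvel': array([-0.00057164, -0.00048901, -0.0010177 , -0.00028805, -0.00072963,
       -0.00067177]), 'joint_torque': array([ 8.77878792e-04, -4.96896780e+01, -3.89393985e+01, -1.36811077e-04,
        1.10323465e-02,  6.10035030e-06]), 'tcp_pos': array([ 0.21522016, -0.586122  ,  0.22308896]), 'ee_rot': array([-9.64082758e-04,  9.84568171e-01,  1.74998813e-01, -5.12257076e-05]), 'wrist_force': array([ 0.07644148,  0.1474595 , -0.4575764 ]), 'ft_torque': array([ 0.02468467,  0.06324742, -0.01409306]), 'finger_force': 0.0, 'opening': 0.08538979373492116}
{'intrinsics': array([[440.37074398,   0.        , 252.22870183],
       [  0.        , 440.37074398, 195.15219155],
       [  0.        ,   0.        ,   1.        ]]), 'xyz': array([ 0.30786224, -0.01494514,  1.22886687]), 'orientation': array([ 0.70913734,  0.0593791 , -0.06775551, -0.69929074]), 'shot': 1}
top round_1 0.72 [221.8 131.2 101.7  98.4] [ 0.57  -0.084  0.026]
top round_1 0.62
[... 499 characters left out ...]

top cover 0.54 [220.  134.5 105.1  94.3] [ 0.566 -0.084  0.026]
{'intrinsics': array([[352.90720708,   0.        , 255.92136574],
       [  0.        , 352.90720708, 191.07267284],
       [  0.        ,   0.        ,   1.        ]]), 'xyz': array([0.11241282, 0.87766116, 0.71133818]), 'orientation': array([-0.20739128, -0.09780682,  0.46261358,  0.85639439]), 'shot': 2}
scene round_1 0.6 [168.6 232.9  22.4  30.8] [0.616 0.307 0.026]
scene oblong 0.71 [208.4 153.8  90.9  71.2] [ 0.569 -0.06   0.026]
scene loupe 0.48 [265.2 185.3  10.9  11.3] [ 0.513 -0.08   0.026]
scene tray 0.9 [206.1 154.7  95.7  65.7] [ 0.574 -0.071  0.026]
scene cover 0.57 [210.7 154.   42.3  35.2] [ 0.699 -0.131  0.026]
```

Run:
```python
import cv2
a=cv2.imread("pics/top0.png")[115:245,200:350]
b=cv2.imread("pics/scene0.png")[140:250,160:320]
cv2.imwrite("pics/c1.png",cv2.resize(a,None,fx=4.6,fy=4.6,interpolation=cv2.INTER_CUBIC)[:600,:800])
cv2.imwrite("pics/c2.png",cv2.resize(b,None,fx=5,fy=5,interpolation=cv2.INTER_CUBIC))
```

```text
(no output)
```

View pics/c1.png

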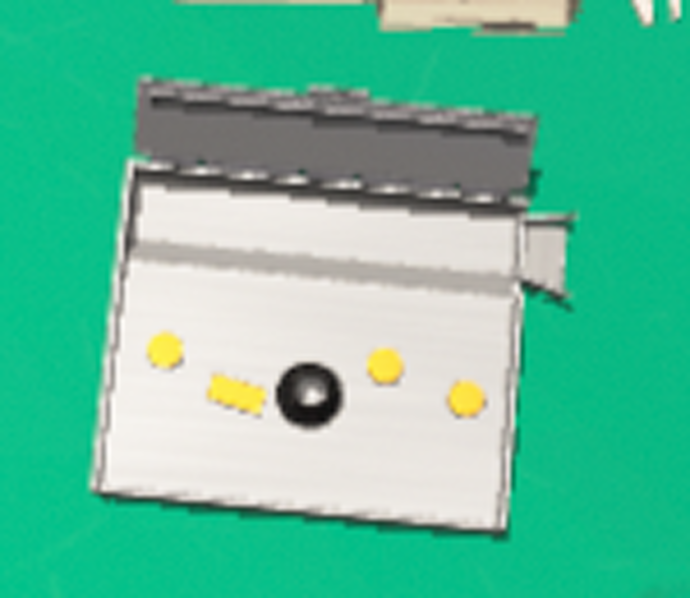

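View pics/c2.png

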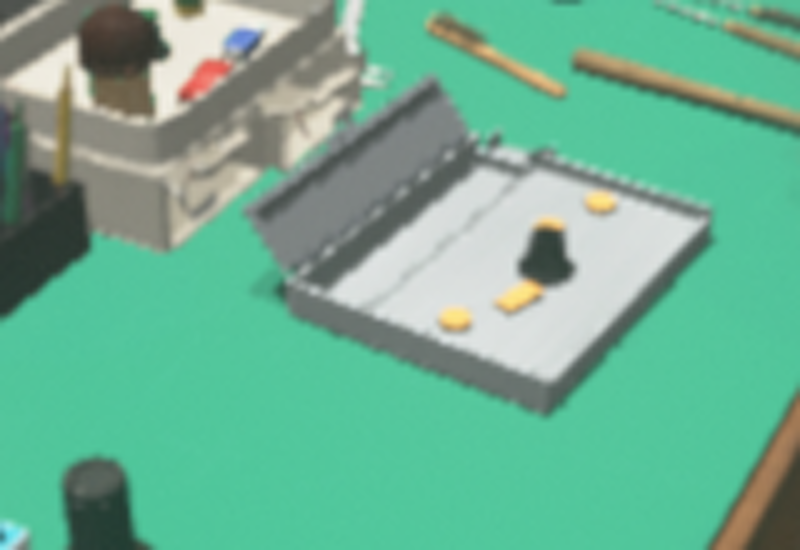

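The top crop shows the rounds at (165,350), (385,366) and (466,399), the oblong at (237,394) and the loupe at (310,395). The cover leans back behind the trough. The scene crop agrees, with the loupe hiding one of the rounds. Next I'll fit the tray pose.

```bash
cat > fit.py <<'E'
from h import *
from scipy.optimize import least_squares
t=vision.get_image("top"); s=vision.get_image("scene")
T=lambda u,v:(t,(200+u/4.6,115+v/4.6)); S=lambda u,v:(s,(160+u/5,140+v/5))
P=[(T(95,490),(-104,124,29)),(T(505,530),(-104,-124,29)),(T(132,163),(100,124,32)),(T(523,205),(100,-124,32)),
   (S(548,382),(-104,124,29)),(S(712,210),(-104,-124,29)),(S(290,283),(100,124,32))]
def w(p,x): c,n=np.cos(p[2]),np.sin(p[2]); return np.array([p[0]+c*x[0]/1e3-n*x[1]/1e3,p[1]+n*x[0]/1e3+c*x[1]/1e3,x[2]/1e3])
res=lambda p:np.concatenate([proj(im,w(p,x))-uv for (im,uv),x in P])
r=least_squares(res,[.56,-.08,0],loss="soft_l1"); p=r.x; print("tray",p,np.round(res(p).reshape(-1,2),1).tolist())
inv=lambda q:R.from_euler("z",-p[2]).apply((q-[p[0],p[1],0]))*1e3
hsv=cv2.cvtColor(t["pixels"],cv2.COLOR_BGR2HSV); m=cv2.inRange(hsv,(15,110,120),(38,255,255)); m[:115]=0;m[245:]=0;m[:,:200]=0;m[:,330:]=0
n,_,st,ce=cv2.connectedComponentsWithStats(m)
for i in range(1,n):
    if st[i,4]>8: print(st[i,4],np.round(inv(ray(t,*(ce[i]),.025)),1))
e=[260.9+6.5,193.8+7]; print("loupe",np.round(inv(ray(t,*e,.02)),1))
for a in np.arange(1.8,2.4,.1):
    f=lambda y:(101.5-55*np.cos(a),y,33.5+55*np.sin(a))
    a1=(np.array(proj(t,w(p,f(120))))-[200,115])*4.6;a2=(np.array(proj(s,w(p,f(120))))-[160,140])*5;a3=(np.array(proj(s,w(p,f(-120))))-[160,140])*5
    print(round(a,1),a1.round(),a2.round(),a3.round())
q=read_state(); M=rot(q["ee_rot"]); print("tool",M.round(3).tolist(),"tcp tray",inv(q["tcp_pos"]).round(1))
E
python3 fit.py
```

```text
tray [ 0.54439057 -0.07222685 -0.08301211] [[-0.8, 0.2], [0.3, 0.3], [-1.1, -0.6], [1.7, -1.3], [0.5, 0.4], [0.9, -0.0], [-0.2, -0.6]]
42 [-13.2  91.1  25. ]
42 [ -9.4 -42.7  25. ]
62 [-35.3  44.7  25. ]
43 [-24.4 -93.3  25. ]
loupe [-31.8  -0.8  20. ]
1.8 [133. 112.] [273. 203.] [462.  64.]
1.9 [134. 104.] [266. 202.] [456.  64.]
2.0 [135.  97.] [260. 203.] [450.  65.]
2.1 [136.  90.] [255. 204.] [445.  66.]
2.2 [137.  84.] [249. 205.] [440.  68.]
2.3 [138.  79.] [244. 208.] [435.  71.]
tool [[0.939, 0.345, 0.0], [0.345, -0.939, -0.0], [0.0, 0.0, -1.0]] tcp tray [-285.2 -540.   224.2]
```

```bash
cat > mv.py <<'E'
import sys
from h import *
p=[.5444,-.0722,-.0830]
q=read_state(); M=rot(q["ee_rot"]); Y=R.from_euler("z",p[2])
x=Y.inv().apply(q["tcp_pos"]-np.array([p[0],p[1],0]))*1e3
print("t",round(q["time_s"],2),"tcp tray",x.round(1),"F",np.round(q["wrist_force"],1),"open",round(q["opening"],4))
D=Y.as_matrix()@np.diag([1,-1,-1])
print("turn",(R.from_matrix(M.T@D).as_rotvec()/np.pi).round(4))
for a in sys.argv[1:]:
    g=np.array(eval(a)); print(a,(M.T@(Y.apply(g-x))/500).round(4))
E
python3 mv.py "[-62,-92,160]"
```

```text
t 0.7 tcp tray [-285.3 -540.   224.2] F [-0.2  0.2  0.5] open 0.0855
turn [ 0.     -0.      0.1384]
[-62,-92,160] [ 0.7824 -0.6246  0.1285]
```

Request:
send_rows:
  steps:
    - [[0.7824,-0.6246,0.1285,0,0,0.1384],[0.7824,-0.6246,0.1285,0,0,0.1384],[0.7824,-0.6246,0.1285,0,0,0.1384],[0.7824,-0.6246,0.1285,0,0,0.1384],[0.7824,-0.6246,0.1285,0,0,0.1384],[0.7824,-0.6246,0.1285,0,0,0.1384],[0.7824,-0.6246,0.1285,0,0,0.1384],[0.7824,-0.6246,0.1285,0,0,0.1384],[0.7824,-0.6246,0.1285,0,0,0.1384],[0.7824,-0.6246,0.1285,0,0,0.1384],[0.7824,-0.6246,0.1285,0,0,0.1384],[0.7824,-0.6246,0.1285,0,0,0.1384]]
  claw: 0.9

```text
time_s: 2.2
tcp_pos: [0.4746, -0.1601, 0.1602]
ee_rot: [0.0, 0.999, -0.043, 0.0]
wrist_force: [-0.8, -0.4, -0.2]
opening: 0.0085
finger_force: 0.0
```

```bash
python3 mv.py
python3 - <<'E'
from h import *
t=vision.get_image("top");s=vision.get_image("scene")
a=cv2.resize(t["pixels"][115:245,200:350],(450,390),interpolation=2);b=cv2.resize(s["pixels"][120:250,200:315],(345,390),interpolation=2)
cv2.imwrite("pics/p3.png",np.hstack([a,b]))
E
```

```text
t 2.2 tcp tray [-62.3 -93.4 160.2] F [-0.8 -0.4 -0.2] open 0.0085
turn [ 0.0001 -0.0001 -0.0007]
```

View pics/p3.png

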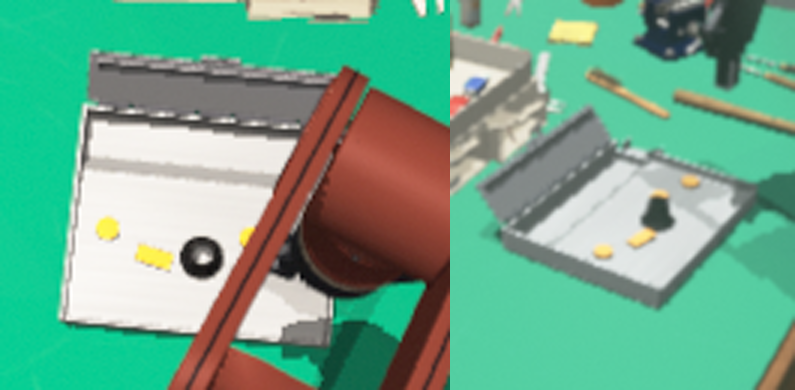

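Request:
send_rows:
  steps:
    - [[0,0,0.11,0,0,0],[0,0,0.2,0,0,0],[0,0,0.2334,0,0,0],[0,0,0.2334,0,0,0],[0.02,0,0.2334,0,0,0],[0.04,0,0.2334,0,0,0],[0.06,0,0.2334,0,0,0],[0.08,0,0.2334,0,0,0],[0.1,0,0.2334,0,0,0],[0.12,0,0.2334,0,0,0],[0.14,0,0.2334,0,0,0],[0.16,0,0.2334,0,0,0],[0.18,0,0.2334,0,0,0],[0.2,0,0.2334,0,0,0],[0.2,0,0.2334,0,0,0],[0.18,0,0.2,0,0,0],[0.1,0,0.11,0,0,0]]

```text
time_s: 4.42
tcp_pos: [0.523, -0.1621, 0.1026]
ee_rot: [-0.001, 0.999, -0.041, -0.003]
wrist_force: [1.2, -1.5, 0.6]
opening: 0.0087
finger_force: 0.0
```

```bash
python3 mv.py "[-52,-44,110]" "[-52,-44,43.5]" "[38,-44,43.5]"
python3 - <<'E'
from h import *
t=vision.get_image("top");s=vision.get_image("scene")
a=cv2.resize(t["pixels"][115:245,200:350],(450,390),interpolation=2);b=cv2.resize(s["pixels"][120:250,200:315],(345,390),interpolation=2)
cv2.imwrite("pics/p4.png",np.hstack([a,b]))
E
```

```text
t 4.42 tcp tray [-13.9 -91.4 102.6] F [ 1.2 -1.5  0.6] open 0.0087
turn [-0.0006  0.0018  0.0002]
[-52,-44,110] [-0.0762 -0.0948 -0.0142]
[-52,-44,43.5] [-0.0755 -0.0945  0.1188]
[38,-44,43.5] [ 0.1045 -0.0944  0.1178]
```

View pics/p4.png

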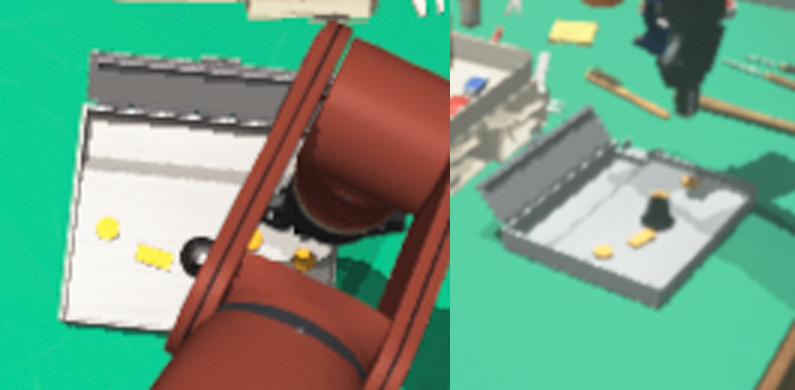

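Round 3 (left panel 304,258) has not moved, so the tips passed over it. I'll go down behind it again and measure the height.

Request:
send_rows:
  steps:
    - [[-0.096,0,0.03,0,0,0],[-0.096,0,0.119,0,0,0],[-0.096,0,0.119,0,0,0],[-0.096,0,0.119,0,0,0]]

```text
time_s: 5.03
tcp_pos: [0.4778, -0.1592, 0.0463]
ee_rot: [0.0, 0.999, -0.041, 0.0]
wrist_force: [0.3, -0.0, 0.2]
opening: 0.0085
finger_force: 0.0
```

```bash
python3 mv.py
python3 - <<'E'
from h import *
t=vision.get_image("top");s=vision.get_image("scene")
a=cv2.resize(t["pixels"][165:240,250:340],(420,350),interpolation=2);b=cv2.resize(s["pixels"][150:210,240:312],(380,350),interpolation=2)
cv2.imwrite("pics/p5.png",np.hstack([a,b]))
E
```

```text
t 5.03 tcp tray [-59.1 -92.3  46.3] F [ 0.3 -0.   0.2] open 0.0085
turn [ 0.0001 -0.0002  0.    ]
```

View pics/p5.png

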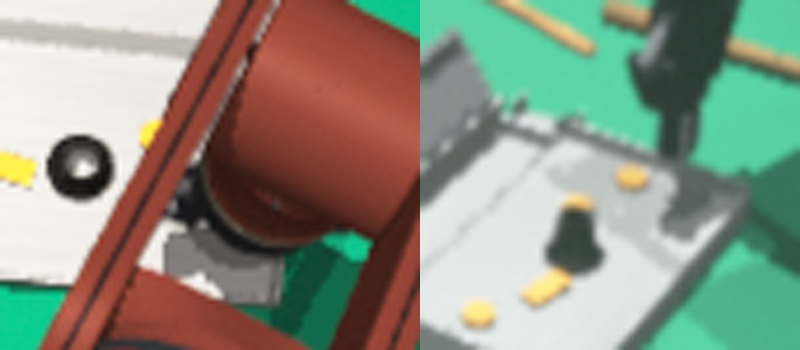

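Run:
```python
from h import *
s=vision.get_image("scene"); x=np.array(read_state()["tcp_pos"])
for z in (.02,.03,.04,.05): q=proj(s,[x[0],x[1],z]); print(z,[round(420+(q[0]-240)*380/72),round((q[1]-150)*350/60)])
for tx in(-24,): 
  from mv import Y,p
  for ty in (-93,): q=proj(s,Y.apply([tx/1e3,ty/1e3,.026])+[p[0],p[1],0]); print([round(420+(q[0]-240)*380/72),round((q[1]-150)*350/60)])
```

```text
0.02 [674, 200]
0.03 [675, 186]
0.04 [676, 172]
0.05 [677, 159]
t 5.17 tcp tray [-58.3 -92.5  47.1] F [ 0.3  0.2 -0.1] open 0.0084
turn [ 0.0004 -0.0008  0.0001]
[631, 175]
```

Run:
```python
from h import *
s=vision.get_image("scene"); a=s["pixels"][150:205,262:317]
a=np.clip(a.astype(float)*1.8,0,255).astype("uint8")
cv2.imwrite("pics/p6.png",cv2.resize(a,(550,550),interpolation=2))
```

```text
(no output)
```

View pics/p6.png

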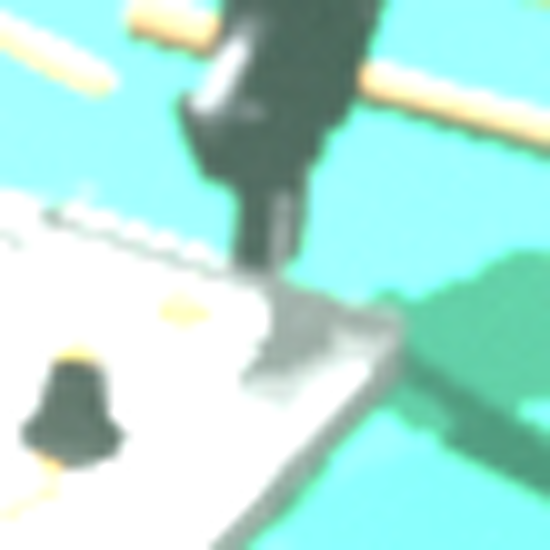

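Request:
send_rows:
  steps:
    - [[0,0,0.002,0,0,0],[0,0,0.004,0,0,0],[0,0,0.004,0,0,0],[0,0,0.004,0,0,0]]

```text
time_s: 5.72
tcp_pos: [0.4769, -0.1589, 0.0434]
ee_rot: [-0.0, 0.999, -0.041, -0.0]
wrist_force: [-0.2, -0.3, -0.4]
opening: 0.0086
finger_force: 0.0
```

The tip appears about 25 mm above the deck, higher than the numbers say. I'll lower in stages and watch the force.

Request:
send_rows:
  steps:
    - [[0,0,0.002,0,0,0],[0,0,0.004,0,0,0],[0,0,0.006,0,0,0],[0,0,0.006,0,0,0]]

```text
time_s: 6.22
tcp_pos: [0.4769, -0.1588, 0.0403]
ee_rot: [-0.0, 0.999, -0.041, -0.0]
wrist_force: [0.2, 0.2, 0.1]
opening: 0.0085
finger_force: 0.0
```

Request:
send_rows:
  steps:
    - [[0,0,0.004,0,0,0],[0,0,0.008,0,0,0],[0,0,0.008,0,0,0]]

```text
time_s: 6.6
tcp_pos: [0.4768, -0.1588, 0.0362]
ee_rot: [-0.0, 0.999, -0.041, -0.0]
wrist_force: [-0.4, -0.8, 0.3]
opening: 0.0087
finger_force: 0.0
```

```bash
python3 mv.py
python3 - <<'E'
from h import *
s=vision.get_image("scene"); a=s["pixels"][150:205,262:317]
a=np.clip(a.astype(float)*1.8,0,255).astype("uint8")
cv2.imwrite("pics/p7.png",cv2.resize(a,(550,550),interpolation=2))
E
```

```text
t 6.6 tcp tray [-60.2 -91.9  36.2] F [-0.4 -0.8  0.3] open 0.0087
turn [-0.0001  0.0002  0.    ]
```

View pics/p7.png

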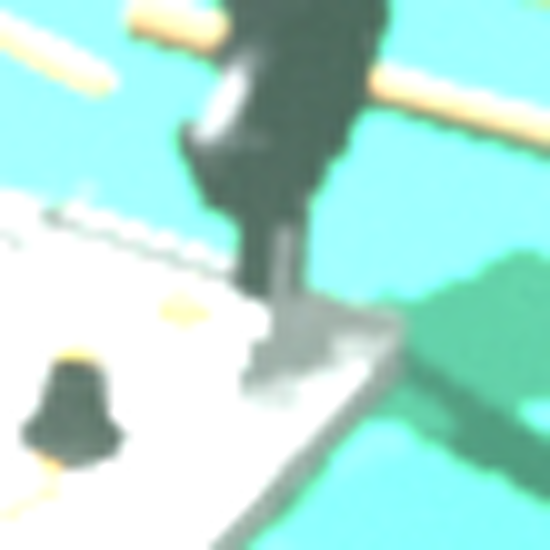

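Request:
send_rows:
  steps:
    - [[0,0,0.004,0,0,0],[0,0,0.008,0,0,0],[0,0,0.008,0,0,0]]

```text
time_s: 7.02
tcp_pos: [0.4768, -0.1588, 0.0322]
ee_rot: [-0.0, 0.999, -0.041, -0.0]
wrist_force: [0.1, -0.3, -0.4]
opening: 0.0086
finger_force: 0.0
```

Request:
send_rows:
  steps:
    - [[0,0,0.003,0,0,0],[0,0,0.006,0,0,0],[0,0,0.006,0,0,0]]

```text
time_s: 7.4
tcp_pos: [0.4769, -0.1589, 0.0293]
ee_rot: [-0.0, 0.999, -0.041, -0.0]
wrist_force: [0.8, 0.0, 0.4]
opening: 0.0082
finger_force: 0.0
```

Request:
send_rows:
  steps:
    - [[0,0,0.002,0,0,0],[0,0,0.004,0,0,0],[0,0,0.004,0,0,0]]

```text
time_s: 7.78
tcp_pos: [0.4769, -0.1589, 0.0273]
ee_rot: [-0.0, 0.999, -0.042, -0.0]
wrist_force: [-0.1, 0.1, 0.7]
opening: 0.0085
finger_force: 0.0
```

Request:
send_rows:
  steps:
    - [[0,0,0.002,0,0,0],[0,0,0.004,0,0,0],[0,0,0.004,0,0,0]]

```text
time_s: 8.15
tcp_pos: [0.4769, -0.1589, 0.0253]
ee_rot: [-0.0, 0.999, -0.042, -0.0]
wrist_force: [1.3, 0.4, 1.6]
opening: 0.0083
finger_force: 0.0
```

Run:
```python
from h import *
s=vision.get_image("scene"); print(read_state()["tcp_pos"])
g=cv2.cvtColor(s["pixels"],cv2.COLOR_BGR2GRAY)
print(g[172:192,283:296]); 
for z in(.02,.025,.03):
  x=read_state()["tcp_pos"]; print(z,proj(s,[x[0],x[1],z]))
```

```text
[ 0.47692721 -0.15888352  0.02538389]
[[ 58  58  57  57  58  59  59  58  59  76 120 155 168]
 [ 76  66  60  57  57  59  59  57  60  91 143 167 170]
 [129 107  77  60  57  59  60  63  63  93 145 168 170]
 [163 149 103  64  57  58  70  74  70  96 146 168 171]
 [143 144 107  66  59  61  80  87  76 106 151 169 170]
 [125 115  87  62  59  62  84  90  79 110 152 166 169]
 [162 125  85  63  59  62  86  89  77 102 134 147 155]
 [195 145  88  63  60  64  86  86  74  89 104 110 123]
 [186 152  92  62  60  66  86  85  74  87  97  98 100]
 [169 158 106  74  65  68  88  88  83  92  96  97  97]
 [179 179 150 114  88  82  94  95  95  97  96  96  97]
 [197 198 184 146 106  97  98  97  96  96  95  96  98]
 [200 198 177 134 101  97  97  94  95  96  96  97 107]
 [201 194 153 106  95  96  95  96  95  96  97 101 116]
 [198 179 134 101  95  95  95  96  96  99 106 113 124]
 [196 156 108  98  98  97  97  99 111 118 127 137 141]
 [195 153 106 107 112 112 111 118 154 159 172 189 190]
 [196 156 116 122 127 127 128 132 172 196 218 228 212]
 [198 175 146 136 135 137 134 139 177 218 229 217 167]
 [201 196 180 178 185 184 164 175 216 229 219 168 118]]
0.02 [288.40667881 184.41716074]
0.025 [288.50963487 183.26331521]
0.03 [288.61303321 182.10451301]
```

Request:
send_rows:
  steps:
    - [[0,0,0.003,0,0,0],[0,0,0.006,0,0,0],[0,0,0.006,0,0,0]]

```text
time_s: 8.57
tcp_pos: [0.4768, -0.1588, 0.0223]
ee_rot: [-0.0, 0.999, -0.041, -0.0]
wrist_force: [0.5, 0.3, 0.5]
opening: 0.0081
finger_force: 0.0
```

Request:
send_rows:
  steps:
    - [[0,0,0.002,0,0,0],[0,0,0.003,0,0,0],[0,0,0.003,0,0,0]]

```text
time_s: 8.95
tcp_pos: [0.4769, -0.1589, 0.0209]
ee_rot: [-0.0, 0.999, -0.041, -0.0]
wrist_force: [-0.4, -0.7, -0.2]
opening: 0.0086
finger_force: 0.0
```

Request:
send_rows:
  steps:
    - [[0,0,0.002,0,0,0],[0,0,0.003,0,0,0],[0,0,0.003,0,0,0]]

```text
time_s: 9.32
tcp_pos: [0.4769, -0.1589, 0.0194]
ee_rot: [-0.0, 0.999, -0.041, -0.0]
wrist_force: [-0.4, -0.3, -0.4]
opening: 0.0086
finger_force: 0.0
```

Run:
```python
from h import *
s=vision.get_image("scene"); print(read_state()["tcp_pos"])
g=cv2.cvtColor(s["pixels"],cv2.COLOR_BGR2GRAY)
print(g[178:192,283:296])
```

```text
[ 0.4769685  -0.15889646  0.01943369]
[[161 123  79  61  59  61  86  89  76 102 134 146 155]
 [194 145  85  62  58  63  87  85  71  88 105 110 123]
 [186 148  86  61  58  67  87  82  70  85  96  98 101]
 [168 143  82  60  59  68  87  83  72  87  98  97  98]
 [175 146  86  63  61  70  89  86  79  90  96  97  97]
 [194 167 120  86  72  78  93  90  86  93  95  95  97]
 [199 189 149 106  88  90  98  95  93  94  95  96 106]
 [199 193 151 104  96  96  98  96  95  96  95  99 116]
 [197 177 134 100  97  97  96  95  97  99 106 112 123]
 [179 137 104  97  98  98  98  98 106 114 126 136 142]
 [156 106  99 106 112 112 112 114 126 140 170 190 190]
 [156 111 109 121 127 128 128 136 168 192 218 228 212]
 [176 156 142 136 134 132 134 170 216 228 230 217 165]
 [198 194 179 177 182 161 147 201 229 232 218 169 116]]
```

Request:
send_rows:
  steps:
    - [[0,0,0.002,0,0,0],[0,0,0.004,0,0,0],[0,0,0.004,0,0,0]]

```text
time_s: 9.75
tcp_pos: [0.4769, -0.1589, 0.0173]
ee_rot: [-0.0, 0.999, -0.041, -0.0]
wrist_force: [-0.0, -0.5, 0.1]
opening: 0.0087
finger_force: 0.0
```

Request:
send_rows:
  steps:
    - [[0.02,0,0,0,0,0],[0.04,0,0,0,0,0],[0.06,0,0,0,0,0],[0.08,0,0,0,0,0],[0.1,0,0,0,0,0],[0.12,0,0,0,0,0],[0.14,0,0,0,0,0],[0.16,0,0,0,0,0],[0.18,0,0,0,0,0],[0.196,0,0,0,0,0],[0.196,0,0,0,0,0],[0.18,0,-0.04,0,0,0],[0.1,0,-0.09,0,0,0]]

```text
time_s: 11.38
tcp_pos: [0.527, -0.1632, 0.0626]
ee_rot: [0.0, 0.999, -0.041, 0.0]
wrist_force: [-0.6, -0.1, 0.5]
opening: 0.0086
finger_force: 0.0
```

```bash
python3 mv.py "[-50,-44,60]"
cat > disc.py <<'E'
from h import *
from mv import Y,p
for n in("top","scene"):
    t=vision.get_image(n); hsv=cv2.cvtColor(t["pixels"],cv2.COLOR_BGR2HSV); m=cv2.inRange(hsv,(8,90,90),(38,255,255))
    k,_,st,ce=cv2.connectedComponentsWithStats(m)
    for i in range(1,k):
        q=Y.inv().apply(ray(t,*ce[i],.025)-[p[0],p[1],0])*1e3
        if st[i,4]>3 and abs(q[0])<140 and abs(q[1])<130: print(n,st[i,4],q.round(1))
E
python3 disc.py
```

```text
t 11.38 tcp tray [ -9.8 -92.1  62.6] F [-0.6 -0.1  0.5] open 0.0086
turn [ 0.     -0.      0.0002]
[-50,-44,60] [-0.0804 -0.0962  0.0052]
t 11.38 tcp tray [ -9.8 -92.1  62.6] F [-0.6 -0.1  0.5] open 0.0086
turn [ 0.     -0.      0.0002]
top 45 [-12.8  90.7  25. ]
top 30 [ -8.6 -47.   25. ]
top 66 [-35.6  44.6  25. ]
scene 4 [ 48.1 -77.4  25. ]
scene 8 [ -6.  -46.3  25. ]
scene 28 [-34.2  43.1  25. ]
scene 18 [-11.9  91.9  25. ]
```

Round 3 is over the edge. Next is the round in lane -46.

Request:
send_rows:
  steps:
    - [[-0.0644,-0.0882,0,0,0,0],[-0.0644,-0.0882,0,0,0,0],[-0.0644,-0.0882,0.06,0,0,0],[-0.0644,-0.0882,0.0906,0,0,0],[-0.0644,-0.0882,0.0906,0,0,0],[-0.044,-0.0882,0.0906,0,0,0],[-0.024,-0.0882,0.0906,0,0,0],[-0.004,-0.0882,0.0906,0,0,0],[0.016,-0.0882,0.0906,0,0,0],[0.036,-0.0882,0.0906,0,0,0],[0.056,-0.0882,0.0906,0,0,0],[0.076,-0.0882,0.0906,0,0,0],[0.094,-0.0882,0.0906,0,0,0],[0.094,-0.0882,0.0906,0,0,0],[0.08,-0.0882,0.04,0,0,0],[0.02,-0.0882,-0.02,0,0,0]]

```text
time_s: 13.48
tcp_pos: [0.5402, -0.1199, 0.0724]
ee_rot: [-0.0, 0.999, -0.041, -0.0]
wrist_force: [0.1, -0.2, 1.1]
opening: 0.0086
finger_force: 0.0
```

```bash
python3 disc.py
```

```text
t 13.47 tcp tray [ -0.2 -47.9  72.4] F [ 0.1 -0.2  1.1] open 0.0086
turn [-0.0001  0.0002  0.0001]
top 45 [-12.8  90.7  25. ]
top 9 [-33.4  58.9  25. ]
scene 4 [ 48.1 -77.4  25. ]
scene 4 [ 48.5 -34.8  25. ]
scene 28 [-34.2  43.1  25. ]
scene 18 [-11.9  91.9  25. ]
```

Request:
send_rows:
  steps:
    - [[-0.09,-0.2798,0,0,0,0],[-0.0916,-0.2798,0,0,0,0],[-0.0916,-0.2798,0,0,0,0],[-0.0916,-0.2798,0,0,0,0],[-0.0916,-0.2798,0.06,0,0,0],[-0.0916,-0.2798,0.1102,0,0,0],[-0.0916,-0.2798,0.1102,0,0,0],[-0.0716,-0.2798,0.1102,0,0,0],[-0.0516,-0.2798,0.1102,0,0,0],[-0.0316,-0.2798,0.1102,0,0,0],[-0.0116,-0.2798,0.1102,0,0,0],[0.0084,-0.2798,0.1102,0,0,0],[0.0284,-0.2798,0.1102,0,0,0],[0.0484,-0.2798,0.1102,0,0,0],[0.0644,-0.2798,0.1102,0,0,0],[0.0754,-0.2798,0.1102,0,0,0],[0.0754,-0.2798,0.1102,0,0,0],[0.05,-0.2798,0.06,0,0,0],[0,-0.2798,-0.05,0,0,0]]

```text
time_s: 15.95
tcp_pos: [0.5493, 0.0196, 0.0951]
ee_rot: [-0.0, 0.999, -0.042, -0.003]
wrist_force: [-0.3, 0.9, 0.7]
opening: 0.0084
finger_force: 0.0
```

```bash
python3 disc.py;  python3 - <<'E'
from h import *
t=vision.get_image("top");s=vision.get_image("scene")
a=cv2.resize(t["pixels"][105:235,200:330],(390,390),interpolation=2);b=cv2.resize(s["pixels"][120:250,190:320],(390,390),interpolation=2)
cv2.imwrite("pics/p8.png",np.hstack([a,b]))
E
```

```text
t 15.95 tcp tray [-2.7 91.9 95.1] F [-0.3  0.9  0.7] open 0.0084
turn [-0.0001  0.002  -0.0001]
top 32 [ 51.4 -45.3  25. ]
top 37 [ 51.3 -88.7  25. ]
top 21 [-37.7  32.6  25. ]
scene 4 [ 48.1 -77.4  25. ]
scene 4 [ 48.5 -34.8  25. ]
scene 26 [-34.   44.2  25. ]
scene 5 [ 47.2 102.7  25. ]
```

View pics/p8.png

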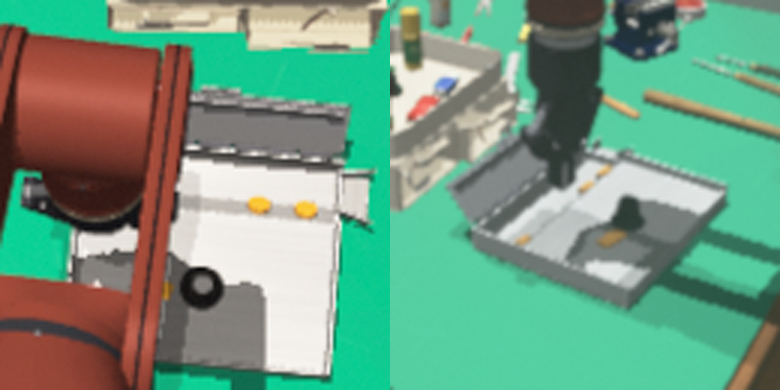

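All three rounds are over the edge. In the picture they rest on the slope at (260,205) and (305,210), with the third hidden by the arm. I'll nudge this one further onto the trough floor.

Request:
send_rows:
  steps:
    - [[0.056,0,0.08,0,0,0],[0.056,0,0.15,0,0,0],[0.056,0,0.16,0,0,0],[0.064,0,0.16,0,0,0],[0.074,0,0.16,0,0,0],[0.084,0,0.16,0,0,0],[0.094,0,0.16,0,0,0],[0.104,0,0.16,0,0,0],[0.109,0,0.164,0,0,0],[0.114,0,0.168,0,0,0],[0.119,0,0.172,0,0,0],[0.124,0,0.176,0,0,0],[0.124,0,0.176,0,0,0]]

```text
time_s: 17.77
tcp_pos: [0.6137, 0.0144, 0.0091]
ee_rot: [-0.0, 0.999, -0.041, -0.0]
wrist_force: [0.3, 0.2, -0.0]
opening: 0.0088
finger_force: 0.0
```

Request:
send_rows:
  steps:
    - [[0,0,-0.09,0,0,0],[-0.04,0,-0.14,0,0,0]]

```text
time_s: 18.02
tcp_pos: [0.5956, 0.0157, 0.0817]
ee_rot: [0.0, 0.999, -0.042, 0.002]
wrist_force: [-0.3, -0.1, 0.9]
opening: 0.0083
finger_force: 0.0
```

```bash
python3 disc.py
```

```text
t 18.02 tcp tray [43.7 91.8 81.7] F [-0.3 -0.1  0.9] open 0.0083
turn [ 0.     -0.0011 -0.0001]
top 32 [ 51.4 -45.3  25. ]
top 37 [ 51.3 -88.7  25. ]
top 25 [-37.9  33.5  25. ]
scene 4 [ 48.1 -77.4  25. ]
scene 4 [ 48.5 -34.8  25. ]
scene 25 [-33.8  44.8  25. ]
scene 8 [ 55.3 105.6  25. ]
```

That worked: it moved from x 47 to x 55 in the scene view. I'll do the same for the other two.

Request:
send_rows:
  steps:
    - [[-0.0276,0.11,0,0,0,0],[-0.0276,0.22,0,0,0,0],[-0.0276,0.278,0,0,0,0],[-0.0276,0.278,0,0,0,0],[-0.0276,0.278,0.08,0,0,0],[-0.0276,0.278,0.1238,0,0,0],[-0.0276,0.278,0.1238,0,0,0],[-0.0136,0.278,0.1238,0,0,0],[0.0004,0.278,0.1238,0,0,0],[0.0104,0.278,0.1238,0,0,0],[0.0204,0.278,0.1238,0,0,0],[0.0304,0.278,0.1318,0,0,0],[0.0404,0.278,0.1398,0,0,0],[0.0404,0.278,0.1398,0,0,0],[0.0404,0.278,0.05,0,0,0],[-0.0276,0.366,0.04,0,0,0],[-0.0276,0.366,0.04,0,0,0]]

```text
time_s: 20.25
tcp_pos: [0.5629, -0.167, 0.0594]
ee_rot: [0.0, 0.999, -0.043, -0.001]
wrist_force: [-1.1, -0.1, -0.3]
opening: 0.0086
finger_force: 0.0
```

Request:
send_rows:
  steps:
    - [[0,0,0.06,0,0,0],[0,0,0.0838,0,0,0],[0,0,0.0838,0,0,0],[0.014,0,0.0838,0,0,0],[0.028,0,0.0838,0,0,0],[0.038,0,0.0838,0,0,0],[0.048,0,0.0838,0,0,0],[0.058,0,0.0918,0,0,0],[0.068,0,0.0998,0,0,0],[0.068,0,0.0998,0,0,0],[0.058,0,0,0,0,0],[0.0,0,-0.12,0,0,0],[0.0,0,-0.12,0,0,0]]

```text
time_s: 21.88
tcp_pos: [0.5663, -0.1662, 0.1242]
ee_rot: [0.001, 0.999, -0.042, 0.003]
wrist_force: [1.0, 0.1, -0.2]
opening: 0.0088
finger_force: 0.0
```

```bash
python3 disc.py;  python3 - <<'E'
from h import *
t=vision.get_image("top");s=vision.get_image("scene")
a=cv2.resize(t["pixels"][105:235,200:330],(390,390),interpolation=2);b=cv2.resize(s["pixels"][120:250,190:320],(390,390),interpolation=2)
cv2.imwrite("pics/p9.png",np.hstack([a,b]))
E
```

```text
t 21.88 tcp tray [ 29.7 -91.8 124.2] F [ 1.   0.1 -0.2] open 0.0088
turn [ 0.0008 -0.002  -0.0001]
top 45 [60.9 93.3 25. ]
top 22 [ 49.7 -49.   25. ]
top 21 [ 49.2 -84.5  25. ]
top 67 [-35.7  44.3  25. ]
scene 4 [ 48.1 -77.4  25. ]
scene 4 [ 47.5 -31.3  25. ]
scene 29 [-33.9  43.1  25. ]
scene 6 [ 54.8 105.8  25. ]
```

View pics/p9.png

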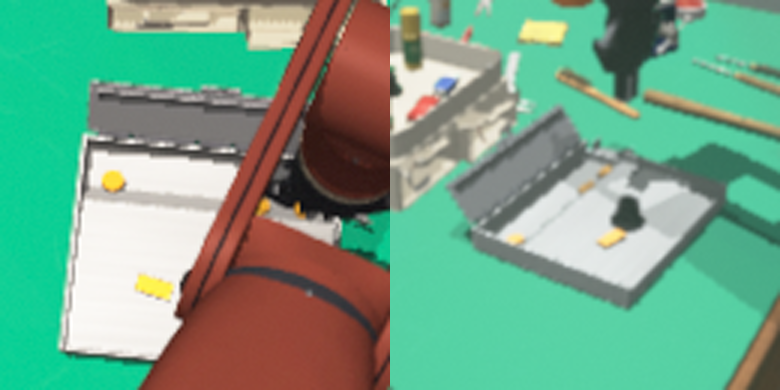

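Round 1 is flat on the floor at (113,181). The two on the right stayed on the slope, so the tips ride a little high there. I'll retry lower.

Request:
send_rows:
  steps:
    - [[0,0,0.1,0,0,0],[0,0,0.19,0,0,0],[0,0,0.204,0,0,0],[0,0,0.209,0,0,0],[0,0,0.209,0,0,0]]

```text
time_s: 22.7
tcp_pos: [0.5639, -0.1646, 0.0136]
ee_rot: [-0.001, 0.999, -0.041, -0.002]
wrist_force: [-0.1, 0.1, -0.6]
opening: 0.0083
finger_force: 0.0
```

Request:
send_rows:
  steps:
    - [[0.01,0,0,0,0,0],[0.02,0,0,0,0,0],[0.03,0,0,0,0,0],[0.04,0,0,0,0,0],[0.05,0,0,0,0,0],[0.06,0,0.008,0,0,0],[0.07,0,0.016,0,0,0],[0.07,0,0.016,0,0,0]]

```text
time_s: 23.7
tcp_pos: [0.5997, -0.168, 0.0062]
ee_rot: [-0.0, 0.999, -0.041, -0.0]
wrist_force: [0.3, 0.2, 0.8]
opening: 0.0085
finger_force: 0.0
```

Request:
send_rows:
  steps:
    - [[0,0,-0.1,0,0,0],[-0.07,-0.09,-0.1,0,0,0],[-0.07,-0.09,-0.08,0,0,0],[-0.07,-0.09,-0.025,0,0,0],[-0.07,-0.09,-0.016,0,0,0],[-0.07,-0.09,-0.016,0,0,0],[-0.06,-0.09,-0.016,0,0,0],[-0.05,-0.09,-0.016,0,0,0],[-0.04,-0.09,-0.016,0,0,0],[-0.03,-0.09,-0.016,0,0,0],[-0.02,-0.09,-0.016,0,0,0],[-0.01,-0.09,-0.008,0,0,0],[0,-0.09,0,0,0,0],[0,-0.09,0,0,0,0],[-0.01,-0.09,-0.12,0,0,0],[-0.01,-0.18,-0.25,0,0,0],[-0.01,-0.18,-0.27,0,0,0]]

```text
time_s: 25.82
tcp_pos: [0.6041, -0.0769, 0.1459]
ee_rot: [0.0, 0.999, -0.041, 0.003]
wrist_force: [-1.2, -0.3, -1.0]
opening: 0.0085
finger_force: 0.0
```

```bash
python3 disc.py; python3 mv.py "[170,0,150]"
```

```text
t 25.82 tcp tray [ 59.9   0.2 145.9] F [-1.2 -0.3 -1. ] open 0.0085
turn [ 0.0001 -0.0016  0.0003]
top 49 [ 69.4 -42.9  25. ]
scene 12 [ 64.3 -66.7  25. ]
scene 14 [ 61.8 -22.4  25. ]
scene 29 [-33.9  43.1  25. ]
scene 7 [ 54.8 106.5  25. ]
t 25.93 tcp tray [ 60.6  -0.3 146. ] F [-0.6 -0.5 -0.1] open 0.0087
turn [ 0.0003 -0.0022  0.0005]
[170,0,150] [ 2.189e-01 -2.000e-04 -6.400e-03]
```

All three rounds now lie on the trough floor. Before the cover move I'll check clearance to the box behind it.

Run:
```python
from h import *
from mv import Y,p
s=vision.get_image("scene"); t=vision.get_image("top")
b=ray(s,160+168/5,140+250/5,0); tr=lambda q:(Y.inv().apply(q-[p[0],p[1],0])*1e3).round()
print("corner",tr(b))
for z in(.03,.06,.09,.12): u=proj(s,[b[0],b[1],z]); print(z,((u-[160,140])*5).round())
for z in(.0,.05,.09): print(z,tr(ray(t,200+380/4.6,115+32/4.6,z)),tr(ray(t,200+575/4.6,115+28/4.6,z)),tr(ray(t,200+370/4.6,115+3/4.6,z)),tr(ray(t,200+180/4.6,115+3/4.6,z)))
```

```text
t 25.93 tcp tray [ 60.6  -0.3 146. ] F [-0.6 -0.5 -0.1] open 0.0087
turn [ 0.0003 -0.0022  0.0005]
corner [225. 104.   0.]
0.03 [165. 215.]
0.06 [162. 179.]
0.09 [159. 142.]
0.12 [155. 105.]
0.0 [209. -25.   0.] [ 224. -148.    0.] [228. -17.   0.] [216. 104.   0.]
0.05 [191. -22.  50.] [ 205. -141.   50.] [209. -15.  50.] [197. 101.  50.]
0.09 [176. -20.  90.] [ 190. -135.   90.] [194. -13.  90.] [182.  99.  90.]
```

Request:
send_rows:
  steps:
    - [[0.1,-0.04,0,0,0,0],[0.194,-0.04,0,0,0,0],[0.194,-0.04,0,0,0,0],[0.194,-0.04,0,0,0,0]]

```text
time_s: 26.52
tcp_pos: [0.6988, -0.0665, 0.1389]
ee_rot: [-0.0, 0.999, -0.042, -0.002]
wrist_force: [0.3, 0.8, -0.4]
opening: 0.0088
finger_force: 0.0
```

```bash
python3 mv.py
```

```text
t 26.52 tcp tray [153.4  18.5 138.9] F [ 0.3  0.8 -0.4] open 0.0088
turn [-0.0001  0.0016 -0.0002]
```

Request:
send_rows:
  steps:
    - [[0.006,0,0.09,0,0,0],[0.006,0,0.171,0,0,0],[0.006,0,0.171,0,0,0],[-0.01,0,0.171,0,0,0],[-0.027,0,0.171,0,0,0],[-0.042,0,0.171,0,0,0],[-0.057,0,0.171,0,0,0],[-0.071,0,0.171,0,0,0],[-0.085,0,0.171,0,0,0],[-0.097,0,0.163,0,0,0],[-0.113,0,0.157,0,0,0],[-0.127,0,0.155,0,0,0],[-0.137,0,0.158,0,0,0],[-0.147,0,0.163,0,0,0],[-0.157,0,0.173,0,0,0],[-0.163,0,0.181,0,0,0],[-0.163,0,0.181,0,0,0]]

```text
time_s: 28.65
tcp_pos: [0.6186, -0.0592, 0.0506]
ee_rot: [-0.0, 0.999, -0.042, -0.001]
wrist_force: [0.5, 0.5, -1.0]
opening: 0.0084
finger_force: 0.0
```

```bash
python3 mv.py;  python3 - <<'E'
from h import *
t=vision.get_image("top");s=vision.get_image("scene")
a=cv2.resize(t["pixels"][105:235,200:330],(390,390),interpolation=2);b=cv2.resize(s["pixels"][120:250,190:320],(390,390),interpolation=2)
cv2.imwrite("pics/p10.png",np.hstack([a,b]))
E
```

```text
t 28.65 tcp tray [72.9 19.1 50.6] F [ 0.5  0.5 -1. ] open 0.0084
turn [-0.0001  0.0005 -0.    ]
```

View pics/p10.png

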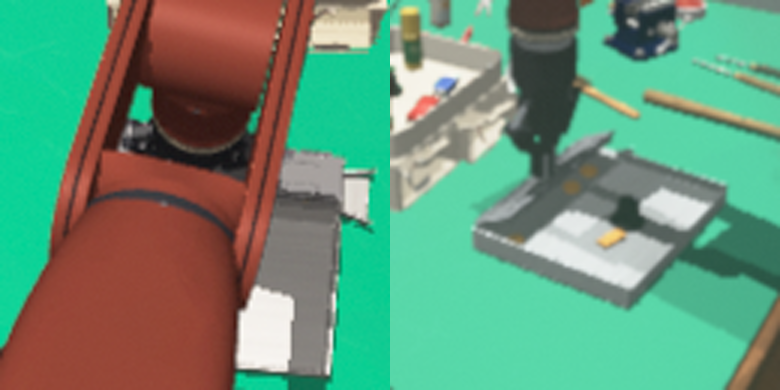

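The cover is over to about 30°, and the finger rests on its outer face (545,175). I'll press it down now.

Request:
send_rows:
  steps:
    - [[-0.004,0,0.012,0,0,0],[-0.008,0,0.022,0,0,0],[-0.01,0,0.03,0,0,0],[-0.01,0,0.036,0,0,0],[-0.01,0,0.036,0,0,0]]

```text
time_s: 29.38
tcp_pos: [0.6142, -0.0589, 0.0331]
ee_rot: [-0.0, 0.999, -0.041, -0.0]
wrist_force: [0.0, 0.2, -0.1]
opening: 0.0088
finger_force: 0.0
```

Request:
send_rows:
  steps:
    - [[0,0,0.002,0,0,0],[0,0,0.004,0,0,0],[0,0,0.004,0,0,0]]

```text
time_s: 29.75
tcp_pos: [0.6145, -0.059, 0.0315]
ee_rot: [0.0, 0.999, -0.041, 0.0]
wrist_force: [0.3, 0.3, -0.6]
opening: 0.0085
finger_force: 0.0
```

Request:
send_rows:
  steps:
    - [[0,0,0.002,0,0,0],[0,0,0.003,0,0,0],[0,0,0.003,0,0,0]]

```text
time_s: 30.12
tcp_pos: [0.6144, -0.0589, 0.0299]
ee_rot: [-0.0, 0.999, -0.041, -0.0]
wrist_force: [0.3, -0.2, -0.0]
opening: 0.0086
finger_force: 0.0
```

Request:
send_rows:
  steps:
    - [[0,0,0.002,0,0,0],[0,0,0.003,0,0,0],[0,0,0.003,0,0,0]]

```text
time_s: 30.5
tcp_pos: [0.6146, -0.059, 0.0295]
ee_rot: [0.0, 0.999, -0.041, -0.0]
wrist_force: [-2.5, 1.1, 7.1]
opening: 0.0088
finger_force: 3.6
```

Request:
send_rows:
  steps:
    - [[0,0,0.002,0,0,0],[0,0,0.003,0,0,0],[0,0,0.003,0,0,0]]

```text
time_s: 30.88
tcp_pos: [0.6146, -0.059, 0.0294]
ee_rot: [0.0, 0.999, -0.041, -0.0]
wrist_force: [-7.6, 1.7, 17.5]
opening: 0.009
finger_force: 8.1
```

Request:
send_rows:
  steps:
    - [[0,0,0.002,0,0,0],[0,0,0.003,0,0,0],[0,0,0.003,0,0,0]]

```text
time_s: 31.25
tcp_pos: [0.6147, -0.059, 0.0292]
ee_rot: [0.0, 0.999, -0.041, -0.0]
wrist_force: [-12.9, 2.4, 26.0]
opening: 0.0086
finger_force: 12.7
```

Firm stop at 26 N, consistent with the cover being shut. Retracting.

Request:
send_rows:
  steps:
    - [[0,0,-0.01,0,0,0],[0,0,-0.06,0,0,0],[0,0,-0.16,0,0,0],[-0.1,0.1,-0.25,0,0,0],[-0.1,0.2,-0.25,0,0,0],[-0.1,0.3,-0.25,0,0,0],[-0.15,0.4,-0.25,0,0,0],[-0.2,0.5,-0.25,0,0,0],[-0.25,0.6,-0.25,0,0,0],[-0.25,0.65,-0.25,0,0,0],[-0.25,0.65,-0.25,0,0,0],[-0.25,0.65,-0.25,0,0,0]]

```text
time_s: 32.75
tcp_pos: [0.4635, -0.3714, 0.1501]
ee_rot: [-0.001, 0.999, -0.041, -0.0]
wrist_force: [-0.1, 1.1, -0.1]
opening: 0.0086
finger_force: 0.0
```

```bash
python3 disc.py
python3 - <<'E'
from h import *
from mv import Y,p
tr=lambda x:Y.apply(np.array(x)/1e3)+[p[0],p[1],0]
for n in("top","scene"):
    im=vision.get_image(n); g=cv2.cvtColor(im["pixels"],cv2.COLOR_BGR2GRAY)
    for y in(-60,60):
        print(n,y,[(x,int(g[tuple(np.round(proj(im,tr((x,y,36.5 if x>46 else 20)))).astype(int)[::-1])])) for x in range(30,110,5)])
    for d in vision.look_for(im,"cover")[:1]+vision.look_for(im,"loupe")[:1]:
        e=d["extent"]; print(d["p"],e,Y.inv().apply(ray(im,e[0]+e[2]/2,e[1]+e[3]/2,.0365)-[p[0],p[1],0])*1e3)
    for a in (0,.1,.2): print(a,[proj(im,tr((101.5-55*np.cos(a),y,33.5+55*np.sin(a)+3))).round(1) for y in(120,-120)])
E
```

```text
t 32.75 tcp tray [ -55.8 -304.9  150.1] F [-0.1  1.1 -0.1] open 0.0086
turn [-0.0003  0.0001  0.0002]
top 66 [-35.6  44.6  25. ]
scene 29 [-33.9  43.1  25. ]
t 32.85 tcp tray [ -55.7 -304.5  150.2] F [-0.1 -0.3  0.7] open 0.0085
turn [-0.0002  0.0001  0.0006]
top -60 [(30, 235), (35, 237), (40, 240), (45, 135), (50, 170), (55, 193), (60, 193), (65, 175), (70, 192), (75, 192), (80, 192), (85, 192), (90, 150), (95, 127), (100, 126), (105, 124)]
top 60 [(30, 241), (35, 243), (40, 245), (45, 134), (50, 168), (55, 198), (60, 173), (65, 185), (70, 198), (75, 197), (80, 198), (85, 196), (90, 139), (95, 133), (100, 130), (105, 123)]
0.84 [228.9, 152.6, 87.1, 24.5] [68.0029191  -5.20163749 36.5       ]
0.43 [260.4, 196.0, 13.4, 12.5] [-38.74334344   0.1799261   36.5       ]
0 [array([227., 168.]), array([312.9, 176.3])]
0.1 [array([226.9, 167.4]), array([313.2, 175.8])]
0.2 [array([226.8, 166.7]), array([313.5, 175. ])]
scene -60 [(30, 225), (35, 226), (40, 218), (45, 183), (50, 134), (55, 179), (60, 172), (65, 160), (70, 165), (75, 178), (80, 179), (85, 167), (90, 157), (95, 136), (100, 135), (105, 137)]
scene 60 [(30, 227), (35, 228), (40, 228), (45, 201), (50, 134), (55, 178), (60, 177), (65, 161), (70, 170), (75, 180), (80, 179), (85, 178), (90, 156), (95, 151), (100, 136), (105, 154)]
0.68 [219.6, 167.1, 84.4, 55.3] [-24.46743277  40.98099515  36.5       ]
0.48 [263.3, 184.9, 12.1, 14.4] [-38.02489007  12.62294479  36.5       ]
0 [array([231.4, 199.3]), array([267.1, 169.2])]
0.1 [array([231.3, 197.9]), array([267.1, 168. ])]
0.2 [array([231.1, 196.5]), array([267. , 166.7])]
```

```bash
python3 -c "
from workcell import order
print(order.close_job())"
```

```text
the job is handed in; nothing more can be done
None
```

Job handed in at about 33 s: all three round blanks are in the trough and the cover was pressed to a firm stop at 26 N. The oblong did not move, and the loupe read within about 3 mm of its start, which is about the detector's noise.

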